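# Sort washed bag clips by pinching their springs

## Task

The four washed bag clips on the drying rack have to be put away. Pinch each one to feel its spring: clamp every clip with a sound, stiff spring on the clip bar, upright and pushed fully down over the blade, and put every tired one that gives way easily into the brown scrap tray. Leave the other things on the counter where they stand.

Things in the scene. Friction and masses are not known exactly. Their poses are not given: they have to be found in the camera images.
- clip_a: one of four like bag clips: two bent steel arms on a spring pivot like a large clothes peg, 97 mm high, 60 g, a black grip pad outside each handle. Origin on the pivot; at rest z points up to the handles, y lies along the pivot and the blade it bites (clip 24 mm wide), x is the way the handles close. Handles end 52 mm above the origin, jaw lips 45 mm below. See clip_b to clip_d too
- clip_b: look-alike of clip_a. On all clips the pads are 26 mm high, each with a raised band 10 mm high centred 37 mm above the origin; over the bands a clip on a blade measures 54 mm, pinched to the stop about 39 mm, and the jaw lips have then opened by 17 mm. Whether a spring is sound or tired cannot be seen nor told from the clip's letter: feel each
- clip_c: look-alike of clip_a. Pinching force on each pad of a sound clip: it begins to open at about 8 N, takes about 17 N half way (46 to 47 mm over the bands) and 23 N close to the stop. Of a tired clip: begins at about 3 N, 5 N half way, 7 N close to the stop; the stop itself is hard on both. The clip springs shut when let go
- clip_d: look-alike of clip_a. Clip jaws bite a 3 mm blade with their flat parts, 15 to 39 mm below the origin; the lips below are flared. The coil round the pivot, 6 mm in radius, is the throat: a clip that is fully down has it on the blade's upper edge, so its origin is 6 mm above that edge. At the start all four stand so on the drying rack
- drying_rack: fixed drying rack that holds the four clips at the start: aluminium drip tray 70 x 192 mm, 12 mm high, with an upright steel blade along its y, 3 mm thick, 172 mm long, between two 10 mm posts 86 mm high. Origin under its centre, z up; the blade's upper edge is at z = 80 mm. The clips stand 40 to 48 mm apart along it
- clip_bar: fixed clip bar: rounded oak foot 52 x 200 mm, 20 mm high, with an upright steel blade along its y, 3 mm thick and 190 mm long, free at both ends. Origin under its centre, z up
- bar_edge (a point): middle of the upper edge of the clip bar's blade, 76 mm above the worktop; axes as the clip bar
- scrap_tray: fixed open brown tray, 110 (x) x 140 (y) x 42 mm high, walls and floor 3 mm. Origin under its centre, z up
- card: white price card in a small oak block, 18 x 68 x 50 mm high, standing behind the wire cutter; origin under its centre. A bystander, not to be disturbed
- pen: black felt marker, 128 mm long, 12 mm thick, lying behind the wire cutter; origin under its middle. A bystander, not to be disturbed

How it is judged:
By the outcome, as a careful person would: the job done as asked, in the order asked, and still so for the second after the job is handed in, with the robot touching nothing.
It also fails if it takes over 70 s, if anything falls off the work surface, if the arm or the gripper's body presses on something with over 40 N, if the wrist force passes 120 N, or if a joint passes its speed limit or range.

## Robot

A 6-joint arm with a two-finger parallel gripper is mounted at the origin on a cart in front of the work surface, level with it; the furniture and walls round the work are solid. World frame = base frame: x ahead of the robot, y to its left, z up, the work surface at z = 0. Lengths are in m, angles in degrees, forces in N, time in s.
With the tool pointing down it reaches from about 0.4 to 0.825 m from the base axis. Payload 7 kg.
Tool frame: the origin (TCP) lies on the centre line of the jaws, within the pads' length; the fingertips stand 14 mm ahead of it and the grasp point (between the pads) lies 5 mm behind it; z points along the fingers, y is the line along which they close (so a half turn about z gives the same grasp; the last joint's range is limited). The gripper opens to 88 mm and grips with 3 to 60 N. Pads are 19 mm wide; open, the fingers measure 130 mm over their backs; the gripper's body (78 mm by 193 mm) begins 47 mm behind the grasp point.
Start: joints at [-60.671, 20.546, 0.682, 0, -70.136, -16.507], TCP at [0.15, -0.658, 0.241] pointing down, gripper open.
Joint ranges: [-176.03, 176.03], [-82.01, 121.73], [-58.28, 71.71], [-173.87, 95.51], [-174.79, -0.11], [-173.66, 173.66]. Speed limits (degrees/s): [136.94, 136.94, 172.46, 180, 180, 180].

## Interface

Orientations are given as [roll, pitch, yaw] about the fixed x, y, z axes, in that order (R = Rz(yaw) Ry(pitch) Rx(roll)).
In Python, from plant import r gives the robot as it stands.
- The arm moves only by the tool send_rows, never from a script. Its argument "steps" is a list of rows, each an object with "dp": the shift along the tool's x, y, z in mm, a list of three; "roll": the turn about the tool's z in rad; "jaw": the opening in per cent of the stroke, from 0 (shut) to 100 (fully open). In form: [{"dp": [tx, ty, tz], "roll": roll, "jaw": jaw}, ...]. A call has 1 to 5 rows; each row is the pose to reach, as a shift and turn from the pose commanded when the call began, along the tool's axes at that moment; what a row does not reach only later rows make up. A row lasts 1/8 s, in which the tool goes at most 62.5 mm and 10.7 degrees, less where a joint would pass 70% of its speed; a pose out of reach is approached as far as the arm can. A call with a gripper value outside its range is refused whole. The fingers move at their own pace and stop on an object; "newtons" is the grip in N (left out, the last holds). Time passes only in rows, so rows that repeat a pose let the fingers close. It gives the time, the measured TCP pose, the force, the opening and the grip force at its end, in the units of the state.
- r.get_state(): the state, without advancing time (a new reading comes with each control period).
- r.capture(name): name is "scene" or "top" or "wrist"; returns a dict with "image" (420x560x3 uint8, blue, green, red), "K" (3x3 intrinsics, pixels), "rvec" (rotation vector, rad) and "tvec" (3), from world to camera coordinates, as OpenCV has them. Camera axes: x right, y down, z forward; pixel columns grow to the right and rows downward; lengths in m; the calibration is good to about 2 mm. The wrist camera is an equidistant fisheye: a pixel r from the principal point sees the ray r / f radians off the axis. A picture is of the moment at which its call begins. There is no depth.
- r.close_job(): hands the job in; it is judged then, once.
The state is a dict: "time_s": time; "joints": joint angles; "qd": joint speeds; "joint_torque": joint torques, N m; "tcp_pos": TCP position; "eef_rot": TCP orientation; "contact_force": force on the tool from outside, world axes, zero at the start; "moment": the same for the moment, N m; "gripper_width": finger opening in m; "gripper_force": force on a finger pad.
Only numpy, scipy, OpenCV 4.12 (cv2) and the standard library are available. Lean on these libraries where they do the work, as an engineer would, in place of code of your own. Each camera call takes 0.05 s, during which the arm holds its last target. There are 200 camera calls.

## Working session

There is one attempt and no reset: what is moved stays moved. The work goes in short steps, Python scripts to look and compute and a tool call to move; the robot and the scene stay as the last step left them, time stands still between calls to the robot, and variables do not carry over. Pictures are saved under pics/ and viewed, at most 10 in all, crops included, and the job is handed in when it is done.

Besides the shell and the picture viewer there is one more tool, called after "Call:" as name(argument=value, ...), one argument or row to a line, values as JSON. send_rows: Moves the arm, as the interface text tells. Its arguments: {"type":"object","properties":{"steps":{"type":"array","items":{"type":"object","properties":{"dp":{"type":"array","items":{"type":"number"}},"roll":{"type":"number"},"jaw":{"type":"number"}}}},"newtons":{"type":"number"}},"required":["steps"]}

```bash
ls; mkdir -p pics; python3 - <<'E'
from plant import r
import cv2,pickle
print(r.get_state())
d={}
for n in("scene","top"):
    c=r.capture(n);d[n]=c;cv2.imwrite(f"pics/{n}0.png",c["image"]);print(n,c["K"],c["rvec"],c["tvec"])
pickle.dump(d,open("c0.pkl","wb"))
E
```

```text
pics
{'time_s': 0.0, 'joints': array([-6.06711172e+01,  2.05913174e+01,  6.30632100e-01, -1.94078319e-02,
       -7.01360736e+01, -1.65071849e+01]), 'qd': array([ 0.05744943,  0.05884782,  0.01090331,  0.03743303,  0.07779515,
       -0.01932029]), 'joint_torque': array([ 7.57156317e-05, -5.82728899e+01,  2.93047071e+01,  6.99722975e+00,
        7.13873509e-03, -1.38826963e-04]), 'tcp_pos': array([ 0.14965142, -0.65769501,  0.23960238]), 'eef_rot': array([ 1.79902045e+02, -1.00028571e-02, -1.67184904e+02]), 'contact_force': array([0.58281456, 0.06999041, 0.87558873]), 'moment': array([ 0.01050468, -0.02521123, -0.03509531]), 'gripper_force': 0.0, 'gripper_width': 0.08754556734986169}
scene [[442.17849407   0.         279.5549193 ]
 [  0.         442.17849407 204.64657793]
 [  0.           0.           1.        ]] [ 0.80520706 -2.2604359   1.44761756] [0.35317093 0.22191825 0.65549239]
top [[443.97176734   0.         288.94429499]
 [  0.         443.97176734 211.79414994]
 [  0.           0.           1.        ]] [ 2.15829308 -2.1186561   0.15511216] [-0.01345785  0.45393964  0.94034236]
```

View pics/scene0.png

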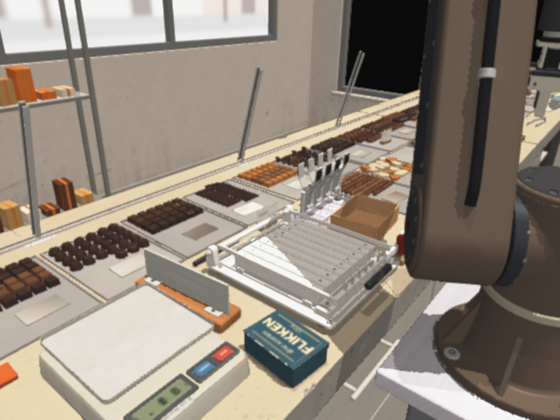

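View pics/top0.png

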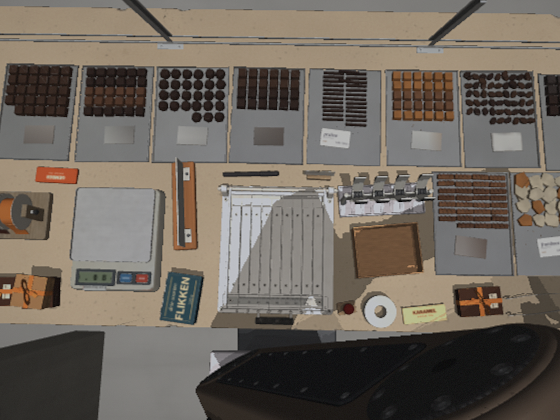

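The top view shows the rack with four clips at about px (340–430, 190), the scrap tray at (388, 250), the clip bar at (183, 205) and the wire cutter between them. I'll enlarge the rack and the bar.

```bash
cat > h.py <<'E'
import numpy as np,cv2,pickle
def ray(c,uv):
    R=cv2.Rodrigues(c["rvec"])[0]
    p=cv2.undistortPoints(np.array([[uv]],float),c["K"],None)[0,0]
    return -R.T@np.ravel(c["tvec"]), R.T@np.array([p[0],p[1],1])
def at(c,uv,z):
    o,d=ray(c,uv); return o+d*(z-o[2])/d[2]
def px(c,P):
    return cv2.projectPoints(np.atleast_2d(np.array(P,float)),c["rvec"],c["tvec"],c["K"],None)[0][:,0]
E
python3 - <<'E'
from h import *
d=pickle.load(open("c0.pkl","rb"));im=d["top"]["image"]
a=cv2.resize(im[160:285,330:445],None,fx=5,fy=5,interpolation=cv2.INTER_CUBIC)
b=cv2.resize(im[148:260,160:205],None,fx=5,fy=5,interpolation=cv2.INTER_CUBIC)
o=np.zeros((625,800,3),np.uint8);o[:a.shape[0],:a.shape[1]]=a;o[:b.shape[0],a.shape[1]:a.shape[1]+b.shape[1]]=b
cv2.imwrite("pics/crop1.png",o[:600])
s=d["scene"]["image"]
a=cv2.resize(s[140:240,280:400],None,fx=3.4,fy=3.4,interpolation=cv2.INTER_CUBIC)
b=cv2.resize(s[235:335,125:245],None,fx=3.3,fy=3.3,interpolation=cv2.INTER_CUBIC)
o=np.zeros((345,804,3),np.uint8);o[:a.shape[0],:a.shape[1]]=a;o[:b.shape[0],408:408+b.shape[1]]=b
cv2.imwrite("pics/crop2.png",o[:,:800])
E
```

```text
(no output)
```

View pics/crop1.png

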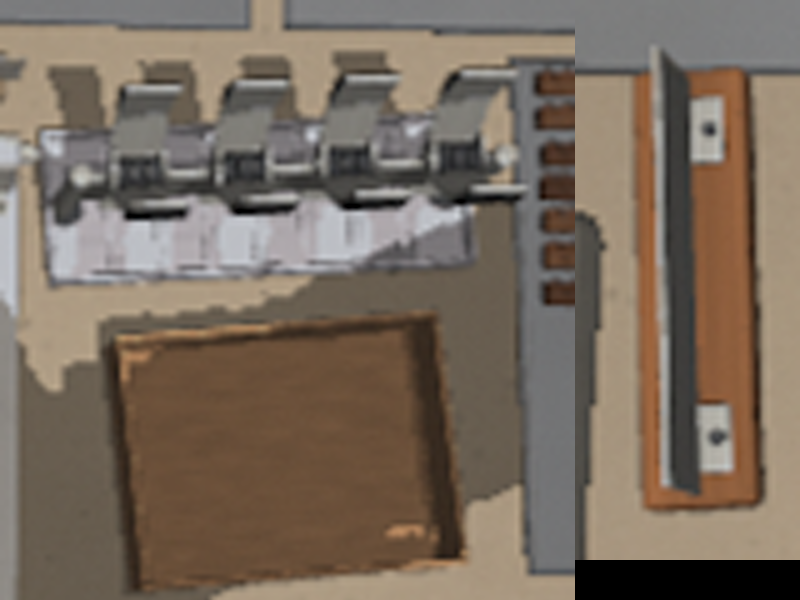

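View pics/crop2.png

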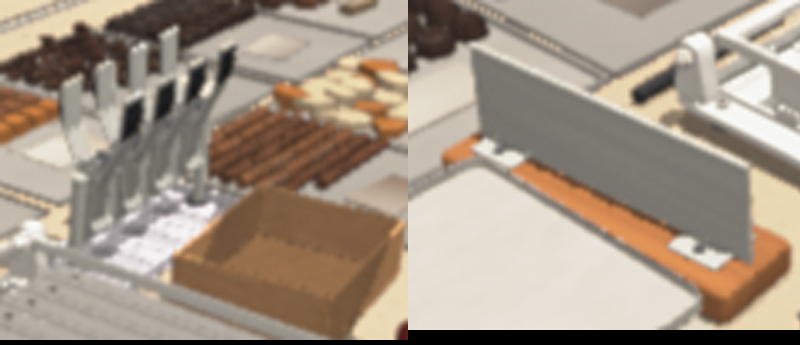

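```bash
python3 - <<'E'
from h import *
np.set_printoptions(precision=4,suppress=True)
d=pickle.load(open("c0.pkl","rb"));c=d["top"];s=d["scene"]
A=lambda x,y,z:at(c,(330+x/5-.4,160+y/5-.4),z)
B=lambda x,y,z:at(c,(160+(x-575)/5-.4,148+y/5-.4),z)
print("cam",ray(c,(280,210))[0])
print("bar edge",B(656,47,.076),B(665,487,.076))
print("foot",[B(*p,.02)[:2] for p in((640,70),(745,68),(762,505),(645,507))])
print("posts",A(85,175,.086),A(505,155,.086))
print("rack tray",[A(*p,.012)[:2] for p in((40,130),(50,282),(474,264))])
print("tray",[A(*p,.042)[:2] for p in((113,338),(437,315),(465,558),(135,592))])
for n,f in (("1",((120,92),(184,88),(125,213),(187,209))),("2",((225,87),(292,84),(228,207),(294,205))),("3",((332,80),(400,76),(338,202),(406,197))),("4",((448,80),(518,72),(455,196),(525,191)))):
    q=np.array([A(*p,.138)[:2] for p in f]);print(n,q.ravel(),"mean",q.mean(0))
# checks in scene
S=lambda x,y,z:at(s,(125+(x-408)/3.3-.3,235+y/3.3-.3),z)
print("scene bar",S(473,46,.076),S(750,173,.076))
T=lambda x,y,z:at(s,(280+x/3.4-.3,140+y/3.4-.3),z)
for p in((62,80),(133,97),(98,66),(165,84),(132,48),(197,64),(170,28),(228,46)):print(p,T(*p,.138)[:2])
E
```

```text
cam [ 0.3061 -0.0139  0.9983]
bar edge [0.5623 0.2396 0.076 ] [0.3737 0.2249 0.076 ]
foot [array([0.567 , 0.2617]), array([0.5687, 0.2139]), array([0.3706, 0.1962]), array([0.3688, 0.2478])]
posts [ 0.4847 -0.1253  0.086 ] [ 0.4964 -0.3007  0.086 ]
rack tray [array([ 0.5196, -0.114 ]), array([ 0.4501, -0.1186]), array([ 0.4617, -0.3086])]
tray [array([ 0.4217, -0.1427]), array([ 0.4343, -0.283 ]), array([ 0.33  , -0.2924]), array([ 0.313 , -0.1518])]
1 [ 0.5083 -0.1328  0.5104 -0.1582  0.4596 -0.1346  0.4617 -0.159 ] mean [ 0.485  -0.1462]
2 [ 0.5111 -0.1744  0.5127 -0.2009  0.4628 -0.1751  0.464  -0.201 ] mean [ 0.4876 -0.1879]
3 [ 0.5146 -0.2168  0.5167 -0.2438  0.4655 -0.2183  0.468  -0.245 ] mean [ 0.4912 -0.231 ]
4 [ 0.5155 -0.2627  0.5192 -0.2905  0.4687 -0.2643  0.4712 -0.2918] mean [ 0.4937 -0.2773]
scene bar [0.5576 0.2423 0.076 ] [0.3692 0.2295 0.076 ]
(62, 80) [ 0.5157 -0.1424]
(133, 97) [ 0.4627 -0.1469]
(98, 66) [ 0.514 -0.181]
(165, 84) [ 0.4606 -0.1812]
(132, 48) [ 0.5181 -0.2281]
(197, 64) [ 0.4659 -0.2294]
(170, 28) [ 0.5229 -0.2845]
(228, 46) [ 0.47   -0.2771]
```

```bash
cat > p.py <<'E'
import numpy as np,json,os
F="cmd.json"
def get(): return json.load(open(F)) if os.path.exists(F) else [150,-658,241,-167.18]
def plan(*targets,save=True):
    """targets: (x,y,z mm,yaw deg); one call each, prints dp, roll; tracks rounded commanded pose"""
    c=get()
    for t in targets:
        y=np.radians(c[3]);d=np.subtract(t[:3],c[:3])
        dp=np.round([np.cos(y)*d[0]+np.sin(y)*d[1],np.sin(y)*d[0]-np.cos(y)*d[1],-d[2]],0)
        roll=round(-np.radians((t[3]-c[3]+180)%360-180),2)
        X=[np.cos(y)*dp[0]+np.sin(y)*dp[1],np.sin(y)*dp[0]-np.cos(y)*dp[1],-dp[2]]
        c=[c[0]+X[0],c[1]+X[1],c[2]+X[2],c[3]-np.degrees(roll)]
        print("dp",dp,"roll",roll,"->",np.round(c,1))
    if save: json.dump(list(map(float,c)),open(F,"w"))
E
python3 - <<'E'
from p import *
plan((322,-468,241,-126),(494,-277,200,-86.3))
E
```

```text
dp [-210.  147.    0.] roll -0.72 -> [ 322.1 -468.1  241.  -125.9]
dp [-256.  -27.   41.] roll -0.69 -> [ 494.2 -276.6  200.   -86.4]
```

Call:
send_rows(
  steps=[
    {"dp": [-42,29,0],"roll": -0.14,"jaw": 100},
    {"dp": [-84,59,0],"roll": -0.29,"jaw": 100},
    {"dp": [-126,88,0],"roll": -0.43,"jaw": 100},
    {"dp": [-168,118,0],"roll": -0.58,"jaw": 100},
    {"dp": [-210,147,0],"roll": -0.72,"jaw": 100},
  ],
  newtons=12,
)

```text
time_s: 0.72
tcp_pos: [0.3227, -0.4667, 0.2403]
eef_rot: [180.0, 0.0, -125.7]
contact_force: [0.2, -1.3, -0.0]
gripper_width: 0.0876
gripper_force: 0.0
```

Call:
send_rows(
  steps=[
    {"dp": [-52,-5,8],"roll": -0.14,"jaw": 100},
    {"dp": [-104,-11,16],"roll": -0.28,"jaw": 100},
    {"dp": [-156,-16,24],"roll": -0.42,"jaw": 100},
    {"dp": [-208,-22,33],"roll": -0.56,"jaw": 100},
    {"dp": [-256,-27,41],"roll": -0.69,"jaw": 100},
  ],
)

```text
time_s: 1.35
tcp_pos: [0.4948, -0.2751, 0.1991]
eef_rot: [180.0, 0.0, -86.1]
contact_force: [0.7, -0.3, 0.3]
gripper_width: 0.0874
gripper_force: 0.0
```

Call:
send_rows(
  steps=[
    {"dp": [0,0,0],"roll": 0,"jaw": 100},
  ],
)

```text
time_s: 1.48
tcp_pos: [0.4954, -0.2744, 0.1984]
eef_rot: [179.9, 0.0, -86.1]
contact_force: [-0.3, -0.1, -0.3]
gripper_width: 0.0877
gripper_force: 0.0
```

```bash
python3 - <<'E'
from h import *
from plant import r
s=r.get_state();print(s["time_s"],s["tcp_pos"],s["eef_rot"],s["joints"])
c=r.capture("wrist");pickle.dump(c,open("w1.pkl","wb"));print(c["K"],c["rvec"],c["tvec"]);cv2.imwrite("pics/w1.png",c["image"])
E
```

```text
1.475 [ 0.49536112 -0.27439543  0.19842563] [ 1.79914834e+02  3.96146954e-02 -8.61059561e+01] [-9.19885425e+00  1.22527264e+01 -1.66636202e+01 -2.20204002e-02
 -6.11755813e+01  1.31035597e+01]
[[325.1922621    0.         278.52725986]
 [  0.         325.1922621  210.09417404]
 [  0.           0.           1.        ]] [-0.10379849  3.09428078  0.46007438] [0.47548359 0.26829818 0.43889741]
```

View pics/w1.png

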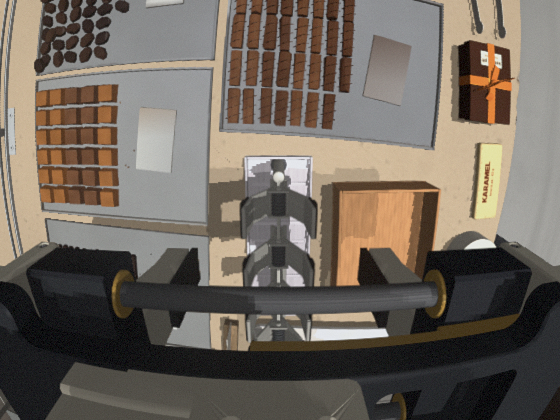

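The wrist view shows the post top at (278,177), clip 4 at about v=205 with handles near u=243 and 316, clip 3 at v≈255, and the tray at right. I'll back-project these.

```bash
python3 - <<'E'
from h import *
np.set_printoptions(precision=4,suppress=True)
c=pickle.load(open("w1.pkl","rb"))
R=cv2.Rodrigues(c["rvec"])[0];t=np.ravel(c["tvec"]);K=c["K"];o=-R.T@t
def w(uv,z):
    v=np.array([(uv[0]-K[0,2]),(uv[1]-K[1,2])])/K[0,0];th=np.hypot(*v)
    d=R.T@np.r_[v/th*np.sin(th),np.cos(th)];return o+d*(z-o[2])/d[2]
def p(P):
    q=R@np.array(P)+t;th=np.arctan2(np.hypot(q[0],q[1]),q[2]);return K[:2,2]+K[0,0]*th*q[:2]/np.hypot(q[0],q[1])
print("cam",o,"fwd",R[2])
print("post",w((278,177),.086))
for x,y in((.494,-.2773),(.4912,-.231),(.4876,-.1879),(.485,-.1462)):print([p((x+dx,y,z)) for dx,z in((0,.086),(-.025,.138),(.025,.138))])
print("tcp",p((.494,-.277,.118)))
im=c["image"];cv2.imwrite("pics/w1c.png",cv2.resize(im[150:350,210:350],None,fx=4,fy=3,interpolation=cv2.INTER_CUBIC))
E
```

```text
cam [ 0.5008 -0.3515  0.341 ] fwd [-0.0212  0.2902 -0.9567]
post [ 0.4975 -0.3017  0.086 ]
[array([280.2429, 206.5039]), array([317.9914, 230.6897]), array([243.2849, 226.0248])]
[array([279.7773, 258.0193]), array([314.5501, 290.3435]), array([245.4909, 286.4907])]
[array([280.4535, 300.035 ]), array([312.5114, 336.2989]), array([249.0301, 333.2255])]
[array([280.1164, 334.9584]), array([309.5021, 372.593 ]), array([251.1859, 370.1139])]
tcp [280.5122 219.3087]
```

View pics/w1c.png

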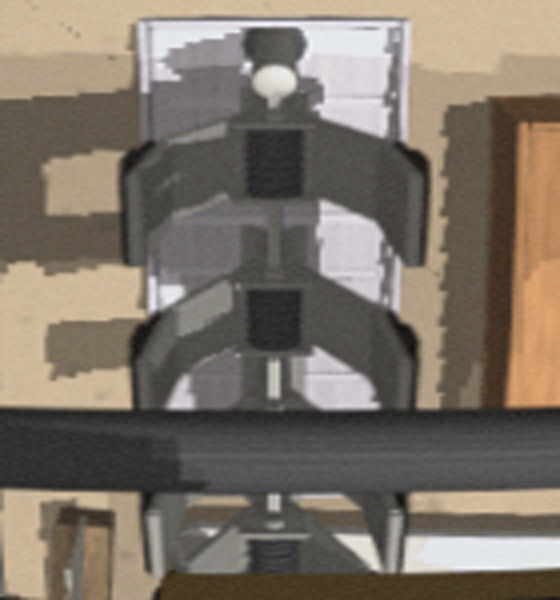

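```bash
python3 - <<'E'
from plant import r
for i in range(2):
    s=r.get_state();print(s["time_s"],s["tcp_pos"],s["eef_rot"],s["qd"]);r.capture("top")
E
```

```text
1.525 [ 0.49447039 -0.27545619  0.19879356] [ 1.79917573e+02  2.76731314e-02 -8.62608795e+01] [-2.19697309 -0.72814758 -0.22031156  0.10839582 -0.35419347 -0.42437772]
1.575 [ 0.49393318 -0.27627307  0.1991196 ] [ 1.79935173e+02  1.64025835e-02 -8.63616919e+01] [-1.60734892 -0.6473586  -0.07248072  0.07994922 -0.07112002 -0.11235186]
```

```bash
python3 -c "
from p import *
plan((494.5,-278.5,118,-86.3))"
```

```text
dp [ 2. -0. 82.] roll -0.0 -> [ 494.3 -278.6  118.   -86.4]
```

Call:
send_rows(
  steps=[
    {"dp": [1,0,30],"roll": 0,"jaw": 100},
    {"dp": [2,0,60],"roll": 0,"jaw": 100},
    {"dp": [2,0,82],"roll": 0,"jaw": 100},
    {"dp": [2,0,82],"roll": 0,"jaw": 100},
  ],
  newtons=12,
)

```text
time_s: 2.12
tcp_pos: [0.4922, -0.2795, 0.1163]
eef_rot: [179.8, 0.1, -86.5]
contact_force: [0.2, -0.3, -0.1]
gripper_width: 0.0876
gripper_force: 0.0
```

Call:
send_rows(
  steps=[
    {"dp": [0,0,0],"roll": 0,"jaw": 35},
    {"dp": [0,0,0],"roll": 0,"jaw": 35},
    {"dp": [0,0,0],"roll": 0,"jaw": 35},
    {"dp": [0,0,0],"roll": 0,"jaw": 35},
    {"dp": [0,0,0],"roll": 0,"jaw": 35},
  ],
  newtons=12,
)

```text
time_s: 2.75
tcp_pos: [0.4955, -0.2792, 0.1191]
eef_rot: [-179.8, -0.1, -86.3]
contact_force: [0.0, 1.8, 13.8]
gripper_width: 0.0432
gripper_force: 8.3
```

Call:
send_rows(
  steps=[
    {"dp": [0,0,0],"roll": 0,"jaw": 35},
    {"dp": [0,0,0],"roll": 0,"jaw": 35},
    {"dp": [0,0,0],"roll": 0,"jaw": 35},
  ],
)

```text
time_s: 3.12
tcp_pos: [0.4962, -0.2793, 0.1198]
eef_rot: [-179.8, -0.1, -86.3]
contact_force: [-0.0, 0.8, 10.8]
gripper_width: 0.0385
gripper_force: 12.0
```

```bash
python3 -c "
from p import *
plan((494.5,-278.5,228,-86.3),(445,-267,228,-42),(392,-255,228,4.5),(392,-255,84,4.5))"
```

```text
dp [  -0.   -0. -110.] roll -0.0 -> [ 494.3 -278.6  228.   -86.4]
dp [-15.  49.  -0.] roll -0.77 -> [ 444.5 -266.7  228.   -42.3]
dp [-47.  27.  -0.] roll -0.82 -> [ 391.6 -255.1  228.     4.7]
dp [  0.  -0. 144.] roll 0.0 -> [ 391.6 -255.1   84.     4.7]
```

Call:
send_rows(
  steps=[
    {"dp": [0,0,-20],"roll": 0,"jaw": 35},
    {"dp": [0,0,-60],"roll": 0,"jaw": 35},
    {"dp": [0,0,-100],"roll": 0,"jaw": 35},
    {"dp": [0,0,-110],"roll": 0,"jaw": 35},
  ],
  newtons=15,
)

```text
time_s: 3.62
tcp_pos: [0.4953, -0.2791, 0.2305]
eef_rot: [-179.8, -0.1, -86.4]
contact_force: [0.3, -0.6, -0.8]
gripper_width: 0.0382
gripper_force: 15.0
```

Call:
send_rows(
  steps=[
    {"dp": [-3,10,0],"roll": -0.15,"jaw": 35},
    {"dp": [-6,20,0],"roll": -0.3,"jaw": 35},
    {"dp": [-9,30,0],"roll": -0.46,"jaw": 35},
    {"dp": [-12,40,0],"roll": -0.62,"jaw": 35},
    {"dp": [-15,49,0],"roll": -0.77,"jaw": 35},
  ],
)

```text
time_s: 4.25
tcp_pos: [0.4434, -0.2665, 0.2267]
eef_rot: [180.0, 0.1, -42.0]
contact_force: [-0.5, 0.1, -0.7]
gripper_width: 0.0377
gripper_force: 15.0
```

Call:
send_rows(
  steps=[
    {"dp": [-9,5,0],"roll": -0.17,"jaw": 35},
    {"dp": [-18,10,0],"roll": -0.34,"jaw": 35},
    {"dp": [-28,16,0],"roll": -0.5,"jaw": 35},
    {"dp": [-38,22,0],"roll": -0.66,"jaw": 35},
    {"dp": [-47,27,0],"roll": -0.82,"jaw": 35},
  ],
)

```text
time_s: 4.88
tcp_pos: [0.3904, -0.2549, 0.2268]
eef_rot: [-180.0, 0.1, 5.0]
contact_force: [0.1, -0.7, -1.4]
gripper_width: 0.0381
gripper_force: 15.0
```

Call:
send_rows(
  steps=[
    {"dp": [0,0,0],"roll": 0,"jaw": 35},
    {"dp": [0,0,40],"roll": 0,"jaw": 35},
    {"dp": [0,0,80],"roll": 0,"jaw": 35},
    {"dp": [0,0,90],"roll": 0,"jaw": 35},
  ],
)

```text
time_s: 5.38
tcp_pos: [0.3899, -0.2549, 0.1353]
eef_rot: [-179.9, 0.3, 4.5]
contact_force: [0.0, -0.1, -0.5]
gripper_width: 0.0381
gripper_force: 15.0
```

```bash
python3 - <<'E'
from h import *
from plant import r
im=r.capture("scene")["image"];c=r.capture("wrist")["image"]
o=np.zeros((600,800,3),np.uint8)
a=cv2.resize(im[130:250,270:430],None,fx=2.5,fy=2.5);o[:300,:400]=a
b=cv2.resize(c,(400,300));o[:300,400:]=b
t=r.capture("top")["image"];o[300:600,:400]=cv2.resize(t[150:300,300:500],(400,300))
cv2.imwrite("pics/m1.png",o)
E
```

```text
(no output)
```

View pics/m1.png

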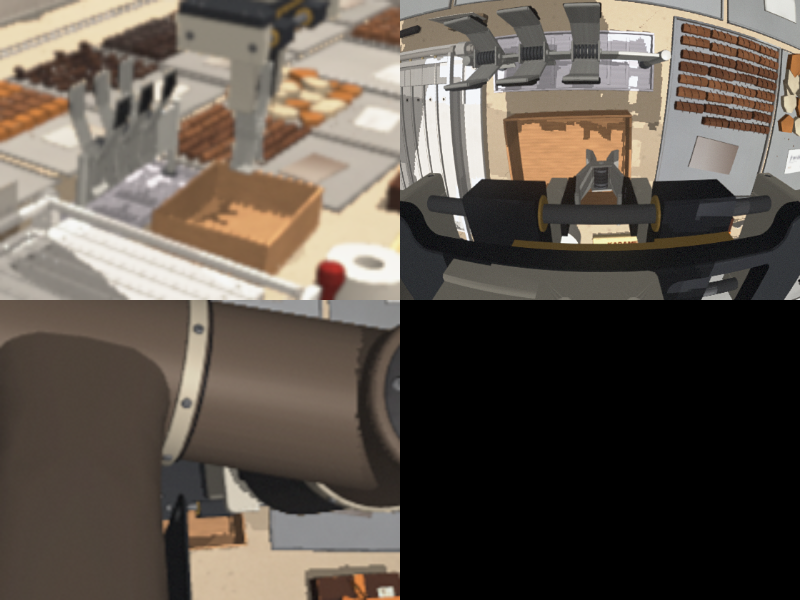

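The clip hangs over the tray (wrist view at about (600,180)), and the three other clips still stand on the rack. Next: lower, release, tip it over and lift away.

Call:
send_rows(
  steps=[
    {"dp": [0,0,30],"roll": 0,"jaw": 35},
    {"dp": [0,0,54],"roll": 0,"jaw": 35},
    {"dp": [0,0,54],"roll": 0,"jaw": 35},
  ],
)

```text
time_s: 5.9
tcp_pos: [0.3914, -0.2553, 0.0837]
eef_rot: [-180.0, 0.1, 4.7]
contact_force: [-0.4, 0.8, -0.8]
gripper_width: 0.038
gripper_force: 15.0
```

Call:
send_rows(
  steps=[
    {"dp": [0,0,0],"roll": 0,"jaw": 85},
    {"dp": [0,0,0],"roll": 0,"jaw": 85},
    {"dp": [0,0,0],"roll": 0,"jaw": 85},
    {"dp": [0,0,0],"roll": 0,"jaw": 85},
  ],
)

```text
time_s: 6.4
tcp_pos: [0.3916, -0.2553, 0.084]
eef_rot: [180.0, -0.0, 4.7]
contact_force: [0.1, 0.4, -0.4]
gripper_width: 0.0717
gripper_force: 0.0
```

Call:
send_rows(
  steps=[
    {"dp": [0,-15,0],"roll": 0,"jaw": 85},
    {"dp": [0,-30,0],"roll": 0,"jaw": 85},
    {"dp": [0,-45,0],"roll": 0,"jaw": 85},
    {"dp": [0,-55,0],"roll": 0,"jaw": 85},
    {"dp": [0,-60,-30],"roll": 0,"jaw": 85},
  ],
)

```text
time_s: 7.02
tcp_pos: [0.3849, -0.1943, 0.1124]
eef_rot: [-180.0, 0.2, 4.8]
contact_force: [1.0, -0.2, -0.4]
gripper_width: 0.0744
gripper_force: 0.0
```

Call:
send_rows(
  steps=[
    {"dp": [0,0,-50],"roll": 0,"jaw": 100},
    {"dp": [0,0,-96],"roll": 0,"jaw": 100},
    {"dp": [0,0,-96],"roll": 0,"jaw": 100},
  ],
)

```text
time_s: 7.4
tcp_pos: [0.3886, -0.1953, 0.2132]
eef_rot: [179.9, -0.4, 4.8]
contact_force: [-0.1, 0.1, -0.4]
gripper_width: 0.0875
gripper_force: 0.0
```

```bash
python3 - <<'E'
from h import *
from plant import r
from p import *
im=r.capture("scene")["image"];c=r.capture("wrist")["image"]
o=np.zeros((300,800,3),np.uint8)
o[:300,:400]=cv2.resize(im[130:250,270:430],None,fx=2.5,fy=2.5)
o[:300,400:]=cv2.resize(c,(400,300))
cv2.imwrite("pics/m2.png",o)
json.dump([391.6+60*np.sin(np.radians(-4.7)),-255.1+60*np.cos(np.radians(4.7)),210,4.7],open(F,"w"));print(get(),r.get_state()["tcp_pos"])
E
```

```text
[386.68368948219756, -195.3017567909178, 210, 4.7] [ 0.38639675 -0.19492166  0.20970288]
```

View pics/m2.png

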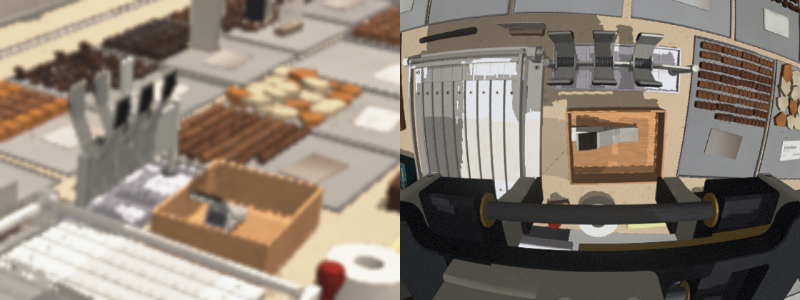

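Clip 4 lies flat inside the tray, at about (215,212) in the left panel; the others still stand. Next is clip 3.

```bash
python3 -c "
from p import *
plan((440,-215,205,-41),(491.5,-232.5,190,-86.3),(491.5,-232.5,118,-86.3))"
```

```text
dp [52. 24.  5.] roll 0.8 -> [ 440.5 -215.   205.   -41.1]
dp [ 50. -20.  15.] roll 0.79 -> [ 491.3 -232.8  190.   -86.4]
dp [-0. -0. 72.] roll -0.0 -> [ 491.3 -232.8  118.   -86.4]
```

Call:
send_rows(
  steps=[
    {"dp": [10,5,1],"roll": 0.16,"jaw": 100},
    {"dp": [20,10,2],"roll": 0.32,"jaw": 100},
    {"dp": [31,14,3],"roll": 0.48,"jaw": 100},
    {"dp": [42,19,4],"roll": 0.64,"jaw": 100},
    {"dp": [52,24,5],"roll": 0.8,"jaw": 100},
  ],
  newtons=12,
)

```text
time_s: 8.12
tcp_pos: [0.4398, -0.2148, 0.2028]
eef_rot: [179.9, 0.1, -41.4]
contact_force: [-0.6, 0.1, -0.8]
gripper_width: 0.0879
gripper_force: 0.0
```

Call:
send_rows(
  steps=[
    {"dp": [10,-4,3],"roll": 0.16,"jaw": 100},
    {"dp": [20,-8,6],"roll": 0.32,"jaw": 100},
    {"dp": [30,-12,9],"roll": 0.48,"jaw": 100},
    {"dp": [40,-16,12],"roll": 0.64,"jaw": 100},
    {"dp": [50,-20,15],"roll": 0.79,"jaw": 100},
  ],
)

```text
time_s: 8.75
tcp_pos: [0.4905, -0.2326, 0.1876]
eef_rot: [179.8, 0.0, -86.7]
contact_force: [0.5, 0.0, -0.3]
gripper_width: 0.0876
gripper_force: 0.0
```

Call:
send_rows(
  steps=[
    {"dp": [0,0,0],"roll": 0,"jaw": 100},
    {"dp": [0,0,0],"roll": 0,"jaw": 100},
    {"dp": [0,0,36],"roll": 0,"jaw": 100},
    {"dp": [0,0,72],"roll": 0,"jaw": 100},
    {"dp": [0,0,72],"roll": 0,"jaw": 100},
  ],
)

```text
time_s: 9.38
tcp_pos: [0.4887, -0.2324, 0.1154]
eef_rot: [179.7, 0.1, -86.3]
contact_force: [-0.1, 0.8, 0.6]
gripper_width: 0.0877
gripper_force: 0.0
```

Call:
send_rows(
  steps=[
    {"dp": [0,0,0],"roll": 0,"jaw": 35},
    {"dp": [0,0,0],"roll": 0,"jaw": 35},
    {"dp": [0,0,0],"roll": 0,"jaw": 35},
    {"dp": [0,0,0],"roll": 0,"jaw": 35},
    {"dp": [0,0,0],"roll": 0,"jaw": 35},
  ],
  newtons=12,
)

```text
time_s: 10.0
tcp_pos: [0.4925, -0.2333, 0.1191]
eef_rot: [-179.8, -0.1, -86.3]
contact_force: [0.5, 1.3, 14.2]
gripper_width: 0.0432
gripper_force: 8.3
```

Call:
send_rows(
  steps=[
    {"dp": [0,0,0],"roll": 0,"jaw": 35},
    {"dp": [0,0,0],"roll": 0,"jaw": 35},
    {"dp": [0,0,0],"roll": 0,"jaw": 35},
  ],
)

```text
time_s: 10.38
tcp_pos: [0.4933, -0.2334, 0.1198]
eef_rot: [-179.7, -0.1, -86.3]
contact_force: [0.8, 0.3, 12.0]
gripper_width: 0.0376
gripper_force: 12.0
```

Clip 3 gives way to the stop at 12 N, so it's tired. It goes to the tray, in a lane nearer the robot.

```bash
python3 -c "
from p import *
plan((491.5,-232.5,228,-86.3),(422,-245,228,-41),(354,-256,228,4.5),(354,-256,84,4.5))"
```

```text
dp [  -0.   -0. -110.] roll -0.0 -> [ 491.3 -232.8  228.   -86.4]
dp [ 8. 70. -0.] roll -0.79 -> [ 421.9 -245.2  228.   -41.1]
dp [-44.  53.  -0.] roll -0.8 -> [ 353.9 -256.1  228.     4.7]
dp [  0.  -0. 144.] roll 0.0 -> [ 353.9 -256.1   84.     4.7]
```

Call:
send_rows(
  steps=[
    {"dp": [0,0,-20],"roll": 0,"jaw": 35},
    {"dp": [0,0,-60],"roll": 0,"jaw": 35},
    {"dp": [0,0,-100],"roll": 0,"jaw": 35},
    {"dp": [0,0,-110],"roll": 0,"jaw": 35},
  ],
  newtons=15,
)

```text
time_s: 10.88
tcp_pos: [0.4921, -0.2332, 0.2305]
eef_rot: [-179.8, -0.1, -86.4]
contact_force: [0.2, 0.4, -1.2]
gripper_width: 0.0378
gripper_force: 15.0
```

Call:
send_rows(
  steps=[
    {"dp": [2,14,0],"roll": -0.16,"jaw": 35},
    {"dp": [3,28,0],"roll": -0.32,"jaw": 35},
    {"dp": [5,42,0],"roll": -0.48,"jaw": 35},
    {"dp": [6,56,0],"roll": -0.64,"jaw": 35},
    {"dp": [8,70,0],"roll": -0.79,"jaw": 35},
  ],
)

```text
time_s: 11.5
tcp_pos: [0.4207, -0.2451, 0.2268]
eef_rot: [180.0, 0.1, -40.8]
contact_force: [-0.6, 0.7, -0.7]
gripper_width: 0.0383
gripper_force: 15.0
```

Call:
send_rows(
  steps=[
    {"dp": [-9,11,0],"roll": -0.16,"jaw": 35},
    {"dp": [-18,21,0],"roll": -0.32,"jaw": 35},
    {"dp": [-26,32,0],"roll": -0.48,"jaw": 35},
    {"dp": [-35,42,0],"roll": -0.64,"jaw": 35},
    {"dp": [-44,53,0],"roll": -0.8,"jaw": 35},
  ],
)

```text
time_s: 12.12
tcp_pos: [0.3527, -0.2561, 0.2269]
eef_rot: [-180.0, 0.1, 5.0]
contact_force: [-0.1, -0.4, -0.6]
gripper_width: 0.0384
gripper_force: 15.0
```

Call:
send_rows(
  steps=[
    {"dp": [0,0,0],"roll": 0,"jaw": 35},
    {"dp": [0,0,50],"roll": 0,"jaw": 35},
    {"dp": [0,0,100],"roll": 0,"jaw": 35},
    {"dp": [0,0,144],"roll": 0,"jaw": 35},
    {"dp": [0,0,144],"roll": 0,"jaw": 35},
  ],
)

```text
time_s: 12.75
tcp_pos: [0.352, -0.2558, 0.0813]
eef_rot: [-179.9, 0.3, 4.6]
contact_force: [-0.3, -0.5, 0.5]
gripper_width: 0.0386
gripper_force: 15.0
```

Call:
send_rows(
  steps=[
    {"dp": [0,0,0],"roll": 0,"jaw": 35},
    {"dp": [0,0,0],"roll": 0,"jaw": 85},
    {"dp": [0,0,0],"roll": 0,"jaw": 85},
    {"dp": [0,0,0],"roll": 0,"jaw": 85},
    {"dp": [0,0,0],"roll": 0,"jaw": 85},
  ],
)

```text
time_s: 13.38
tcp_pos: [0.3538, -0.2563, 0.0839]
eef_rot: [180.0, -0.0, 4.7]
contact_force: [0.1, 0.3, 0.3]
gripper_width: 0.0715
gripper_force: 0.0
```

Call:
send_rows(
  steps=[
    {"dp": [0,-14,0],"roll": 0,"jaw": 85},
    {"dp": [0,-28,0],"roll": 0,"jaw": 85},
    {"dp": [0,-40,0],"roll": 0,"jaw": 85},
    {"dp": [0,-50,0],"roll": 0,"jaw": 85},
    {"dp": [0,-52,-30],"roll": 0,"jaw": 85},
  ],
)

```text
time_s: 14.0
tcp_pos: [0.3478, -0.2033, 0.1125]
eef_rot: [-179.9, 0.2, 4.8]
contact_force: [1.4, 0.3, 0.1]
gripper_width: 0.0746
gripper_force: 0.0
```

Call:
send_rows(
  steps=[
    {"dp": [0,0,-50],"roll": 0,"jaw": 100},
    {"dp": [0,0,-96],"roll": 0,"jaw": 100},
    {"dp": [0,0,-96],"roll": 0,"jaw": 100},
  ],
)

```text
time_s: 14.38
tcp_pos: [0.3516, -0.2043, 0.2131]
eef_rot: [179.9, -0.4, 4.8]
contact_force: [-0.8, 0.8, -0.9]
gripper_width: 0.0876
gripper_force: 0.0
```

```bash
python3 - <<'E'
from h import *
from plant import r
from p import *
im=r.capture("scene")["image"];c=r.capture("wrist")["image"]
o=np.zeros((300,800,3),np.uint8)
o[:300,:400]=cv2.resize(im[130:250,270:430],None,fx=2.5,fy=2.5)
o[:300,400:]=cv2.resize(c,(400,300))
cv2.imwrite("pics/m3.png",o)
json.dump([353.9+52*np.sin(np.radians(-4.7)),-256.1+52*np.cos(np.radians(4.7)),210,4.7],open(F,"w"));print(get(),r.get_state()["tcp_pos"])
plan((420,-190,205,-41),(488,-189,190,-86.3),(488,-189,118,-86.3))
E
```

```text
[349.6391975512378, -204.2748558854621, 210, 4.7] [ 0.34937632 -0.20395952  0.20977154]
dp [71. -8.  5.] roll 0.8 -> [ 419.7 -190.5  205.   -41.1]
dp [ 50. -46.  15.] roll 0.79 -> [ 487.7 -188.7  190.   -86.4]
dp [ 0. -0. 72.] roll -0.0 -> [ 487.7 -188.7  118.   -86.4]
```

View pics/m3.png

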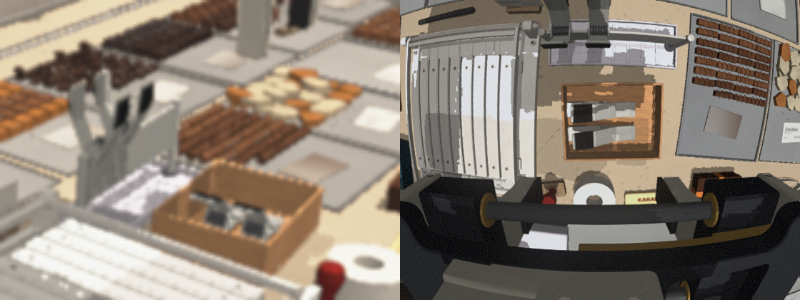

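Both tired clips lie in the tray, handles at about (205,210) and (250,222) in the left panel; two clips remain on the rack. Next is clip 2.

Call:
send_rows(
  steps=[
    {"dp": [14,-2,1],"roll": 0.16,"jaw": 100},
    {"dp": [28,-3,2],"roll": 0.32,"jaw": 100},
    {"dp": [42,-5,3],"roll": 0.48,"jaw": 100},
    {"dp": [57,-6,4],"roll": 0.64,"jaw": 100},
    {"dp": [71,-8,5],"roll": 0.8,"jaw": 100},
  ],
  newtons=12,
)

```text
time_s: 15.1
tcp_pos: [0.4191, -0.1902, 0.2029]
eef_rot: [179.9, 0.1, -41.4]
contact_force: [0.1, 0.6, -1.5]
gripper_width: 0.0878
gripper_force: 0.0
```

Call:
send_rows(
  steps=[
    {"dp": [10,-9,3],"roll": 0.16,"jaw": 100},
    {"dp": [20,-18,6],"roll": 0.32,"jaw": 100},
    {"dp": [30,-28,9],"roll": 0.48,"jaw": 100},
    {"dp": [40,-37,12],"roll": 0.64,"jaw": 100},
    {"dp": [50,-46,15],"roll": 0.79,"jaw": 100},
  ],
)

```text
time_s: 15.72
tcp_pos: [0.4869, -0.1885, 0.1877]
eef_rot: [179.8, 0.0, -86.7]
contact_force: [-0.4, -0.7, 0.7]
gripper_width: 0.0876
gripper_force: 0.0
```

Call:
send_rows(
  steps=[
    {"dp": [0,0,0],"roll": 0,"jaw": 100},
    {"dp": [0,0,0],"roll": 0,"jaw": 100},
    {"dp": [0,0,36],"roll": 0,"jaw": 100},
    {"dp": [0,0,72],"roll": 0,"jaw": 100},
    {"dp": [0,0,72],"roll": 0,"jaw": 100},
  ],
)

```text
time_s: 16.35
tcp_pos: [0.4849, -0.1887, 0.1155]
eef_rot: [179.7, 0.0, -86.3]
contact_force: [-1.0, -0.2, 0.2]
gripper_width: 0.0876
gripper_force: 0.0
```

Call:
send_rows(
  steps=[
    {"dp": [0,0,0],"roll": 0,"jaw": 35},
    {"dp": [0,0,0],"roll": 0,"jaw": 35},
    {"dp": [0,0,0],"roll": 0,"jaw": 35},
    {"dp": [0,0,0],"roll": 0,"jaw": 35},
    {"dp": [0,0,0],"roll": 0,"jaw": 35},
  ],
  newtons=12,
)

```text
time_s: 16.98
tcp_pos: [0.4889, -0.1891, 0.1191]
eef_rot: [-179.8, -0.1, -86.3]
contact_force: [-0.2, 1.3, 10.5]
gripper_width: 0.0506
gripper_force: 12.0
```

Call:
send_rows(
  steps=[
    {"dp": [0,0,0],"roll": 0,"jaw": 35},
    {"dp": [0,0,0],"roll": 0,"jaw": 35},
    {"dp": [0,0,0],"roll": 0,"jaw": 35},
  ],
)

```text
time_s: 17.35
tcp_pos: [0.4889, -0.1891, 0.1192]
eef_rot: [-179.8, -0.1, -86.3]
contact_force: [-0.3, 0.4, 10.0]
gripper_width: 0.0503
gripper_force: 12.0
```

Clip 2 holds 50 mm at 12 N, so it's sound. I'll pinch it to the stop, lift it and carry it to the bar.

```bash
python3 -c "
from p import *
plan((487.7,-188.7,240,-86.4),(495,24,240,-41),(502,236,240,4.5),(502,236,155,4.5))"
```

```text
dp [  -0.   -0. -122.] roll -0.0 -> [ 487.7 -188.7  240.   -86.4]
dp [-212.  -21.   -0.] roll -0.79 -> [495.3  24.2 240.  -41.1]
dp [-134. -164.   -0.] roll -0.8 -> [502.3 235.8 240.    4.7]
dp [-0. -0. 85.] roll 0.0 -> [502.3 235.8 155.    4.7]
```

Call:
send_rows(
  steps=[
    {"dp": [0,0,0],"roll": 0,"jaw": 35},
    {"dp": [0,0,0],"roll": 0,"jaw": 35},
    {"dp": [0,0,0],"roll": 0,"jaw": 35},
    {"dp": [0,0,0],"roll": 0,"jaw": 35},
  ],
  newtons=34,
)

```text
time_s: 17.85
tcp_pos: [0.4901, -0.1895, 0.1213]
eef_rot: [-179.7, -0.1, -86.3]
contact_force: [-3.1, 2.5, 25.0]
gripper_width: 0.0375
gripper_force: 34.0
```

Call:
send_rows(
  steps=[
    {"dp": [0,0,-20],"roll": 0,"jaw": 35},
    {"dp": [0,0,-60],"roll": 0,"jaw": 35},
    {"dp": [0,0,-105],"roll": 0,"jaw": 35},
    {"dp": [0,0,-122],"roll": 0,"jaw": 35},
  ],
)

```text
time_s: 18.35
tcp_pos: [0.4881, -0.189, 0.2424]
eef_rot: [-179.8, -0.0, -86.4]
contact_force: [0.1, -0.9, -1.3]
gripper_width: 0.0374
gripper_force: 34.0
```

Call:
send_rows(
  steps=[
    {"dp": [-35,-3,0],"roll": -0.15,"jaw": 35},
    {"dp": [-80,-7,0],"roll": -0.31,"jaw": 35},
    {"dp": [-125,-12,0],"roll": -0.47,"jaw": 35},
    {"dp": [-170,-17,0],"roll": -0.63,"jaw": 35},
    {"dp": [-212,-21,0],"roll": -0.79,"jaw": 35},
  ],
)

```text
time_s: 18.98
tcp_pos: [0.4946, 0.0254, 0.2396]
eef_rot: [180.0, 0.0, -40.8]
contact_force: [0.3, 0.1, 0.1]
gripper_width: 0.0375
gripper_force: 34.0
```

Call:
send_rows(
  steps=[
    {"dp": [-29,-36,0],"roll": -0.16,"jaw": 35},
    {"dp": [-58,-71,0],"roll": -0.32,"jaw": 35},
    {"dp": [-86,-105,0],"roll": -0.48,"jaw": 35},
    {"dp": [-112,-137,0],"roll": -0.64,"jaw": 35},
    {"dp": [-134,-164,0],"roll": -0.8,"jaw": 35},
  ],
)

```text
time_s: 19.6
tcp_pos: [0.5015, 0.2371, 0.2393]
eef_rot: [180.0, 0.0, 5.0]
contact_force: [0.9, -0.4, -1.8]
gripper_width: 0.0376
gripper_force: 34.0
```

Call:
send_rows(
  steps=[
    {"dp": [0,0,0],"roll": 0,"jaw": 35},
    {"dp": [0,0,0],"roll": 0,"jaw": 35},
  ],
)

```text
time_s: 19.85
tcp_pos: [0.5015, 0.2353, 0.2392]
eef_rot: [180.0, 0.1, 4.7]
contact_force: [-0.2, -0.5, -0.8]
gripper_width: 0.0372
gripper_force: 34.0
```

```bash
python3 - <<'E'
from h import *
from plant import r
im=r.capture("scene")["image"];w=r.capture("wrist");c=w["image"];pickle.dump(w,open("w2.pkl","wb"))
print(r.get_state()["tcp_pos"],r.get_state()["eef_rot"],r.get_state()["joints"])
o=np.zeros((420,800,3),np.uint8)
o[:420,:560]=c
o[:200,560:]=cv2.resize(im[200:340,120:288],(240,200))
cv2.imwrite("pics/m4.png",o)
E
```

```text
[0.5017678  0.23484072 0.2395284 ] [1.79988320e+02 1.94075298e-02 4.61526196e+00] [ 4.53336453e+01  9.23836125e+00 -1.48227232e+01 -4.16914829e-03
 -6.59612446e+01  4.92833177e+01]
```

View pics/m4.png

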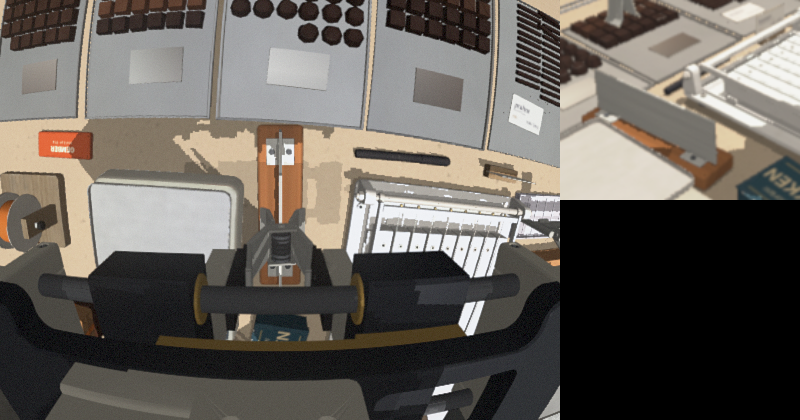

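The wrist view shows the bar's blade as a light line near u≈279–281, rows 135–210, with the clip centred over it at (282,245). I'll measure the line's offset numerically.

```bash
python3 - <<'E'
from h import *
np.set_printoptions(precision=4,suppress=True)
c=pickle.load(open("w2.pkl","rb"));im=c["image"].astype(int)
R=cv2.Rodrigues(c["rvec"])[0];t=np.ravel(c["tvec"]);K=c["K"];o=-R.T@t
def w(uv,z):
    v=np.array([(uv[0]-K[0,2]),(uv[1]-K[1,2])])/K[0,0];th=np.hypot(*v)
    d=R.T@np.r_[v/th*np.sin(th),np.cos(th)];return o+d*(z-o[2])/d[2]
for v in range(126,216,8): print(v,im[v,272:290].sum(1)//3)
for uv in((279.5,135),(280,170),(280.5,200)):print(uv,w(uv,.076))
def p(P):
    q=R@np.array(P)+t;th=np.arctan2(np.hypot(q[0],q[1]),q[2]);return K[:2,2]+K[0,0]*th*q[:2]/np.hypot(q[0],q[1])
print(p((.5018,.2348,.2045)),p((.5018,.2348,.2395)))
E
```

```text
126 [77 80 80 80 79 79 79 71 72 76 72 75 77 74 71 76 75 75]
134 [ 82  87  87  70  67  70  79 131 138 134  77  79  83  83  80  82  79  83]
142 [141 146 147 146 142 114 123 132 139 140 123 139 145 138 139 136 142 147]
150 [116 102 114 141 111 110 109 149 140 138 144 138 155 240 139 107 111 110]
158 [240 241 242 156 108 105 112 150 135 154 242 242 240 241 240 240 241 241]
166 [115 122 117  88  68  69  74 145 143 149 123 114 110 108 110 107 110 115]
174 [120 123  75  69  70  62  75 110 107 112 117 119 112 116 113 109 112 118]
182 [113 123 122  75  65  64 107 211 210 219 132 115 113 110 113 112 110 111]
190 [121 120  75  67  64  65  93 213 214 221 136 113 110 108 111 111 110 114]
198 [116 122  97  68  67  63  89 208 215 222 138 113 111 109 111 111 111 114]
206 [119 121 119  74  64  63  93 212 217 216 137 114 108 114 113 110 112 113]
214 [108 118  76  69  68  64  93 213 220 216 136 112 109 109 112 110 115 112]
(279.5, 135) [0.5605 0.2403 0.076 ]
(280, 170) [0.5272 0.2371 0.076 ]
(280.5, 200) [0.4977 0.2342 0.076 ]
[281.1951 249.5889] [281.6773 277.8869]
```

Call:
send_rows(
  steps=[
    {"dp": [0,0,40],"roll": 0,"jaw": 35},
    {"dp": [0,0,80],"roll": 0,"jaw": 35},
    {"dp": [0,0,80],"roll": 0,"jaw": 35},
  ],
)

```text
time_s: 20.32
tcp_pos: [0.5004, 0.2335, 0.1572]
eef_rot: [179.8, 0.3, 4.6]
contact_force: [0.1, -0.4, -0.9]
gripper_width: 0.0376
gripper_force: 34.0
```

Call:
send_rows(
  steps=[
    {"dp": [0,0,12],"roll": 0,"jaw": 35},
    {"dp": [0,0,24],"roll": 0,"jaw": 35},
    {"dp": [0,0,36],"roll": 0,"jaw": 35},
    {"dp": [0,0,38],"roll": 0,"jaw": 35},
    {"dp": [0,0,38],"roll": 0,"jaw": 35},
  ],
)

```text
time_s: 20.95
tcp_pos: [0.502, 0.2357, 0.1216]
eef_rot: [180.0, 0.0, 4.7]
contact_force: [0.0, 0.4, -0.8]
gripper_width: 0.0376
gripper_force: 34.0
```

Call:
send_rows(
  steps=[
    {"dp": [0,0,2],"roll": 0,"jaw": 35},
    {"dp": [0,0,5],"roll": 0,"jaw": 35},
    {"dp": [0,0,7],"roll": 0,"jaw": 35},
    {"dp": [0,0,7],"roll": 0,"jaw": 35},
  ],
)

```text
time_s: 21.45
tcp_pos: [0.5032, 0.2363, 0.1174]
eef_rot: [-179.9, -0.2, 4.8]
contact_force: [-5.7, -1.5, 19.7]
gripper_width: 0.0379
gripper_force: 34.0
```

Call:
send_rows(
  steps=[
    {"dp": [0,0,0],"roll": 0,"jaw": 100},
    {"dp": [0,0,0],"roll": 0,"jaw": 100},
    {"dp": [0,0,0],"roll": 0,"jaw": 100},
    {"dp": [0,0,0],"roll": 0,"jaw": 100},
  ],
)

```text
time_s: 21.95
tcp_pos: [0.5021, 0.2359, 0.1144]
eef_rot: [-180.0, -0.0, 4.7]
contact_force: [0.3, 0.3, 0.2]
gripper_width: 0.0722
gripper_force: 0.0
```

```bash
python3 - <<'E'
from p import *
c=get();c[2]=115;json.dump(c,open(F,"w"))
plan((502,236,225,4.5),(494,45,225,-41),(485.3,-147,190,-86.3),(485.3,-147,118,-86.3))
E
```

```text
dp [  -0.   -0. -110.] roll 0.0 -> [502.3 235.8 225.    4.7]
dp [-24. 190.  -0.] roll 0.8 -> [493.9  44.5 225.  -41.1]
dp [119. 150.  35.] roll 0.79 -> [ 484.9 -146.7  190.   -86.4]
dp [ 0. -0. 72.] roll -0.0 -> [ 484.9 -146.7  118.   -86.4]
```

Call:
send_rows(
  steps=[
    {"dp": [0,0,0],"roll": 0,"jaw": 100},
    {"dp": [0,0,-30],"roll": 0,"jaw": 100},
    {"dp": [0,0,-70],"roll": 0,"jaw": 100},
    {"dp": [0,0,-110],"roll": 0,"jaw": 100},
    {"dp": [0,0,-110],"roll": 0,"jaw": 100},
  ],
  newtons=12,
)

```text
time_s: 22.58
tcp_pos: [0.5035, 0.2369, 0.2282]
eef_rot: [-179.8, -0.3, 4.7]
contact_force: [-0.7, 0.6, 0.7]
gripper_width: 0.0873
gripper_force: 0.0
```

```bash
cat > chk.py <<'E'
from h import *
from plant import r
a=pickle.load(open("c0.pkl","rb"))["scene"];b=r.capture("scene")
import sys
def chk(x,y):
    # expected clip outline on bar at (x,y), clip x axis along world y (yaw 4.6): check tops of handles via difference blob
    d=np.abs(a["image"].astype(int)-b["image"]).sum(2)>70
    pts={}
    n=np.array([-np.sin(.08),np.cos(.08)]);u=np.array([np.cos(.08),np.sin(.08)])
    for k,s in(("L",27),("R",-27)):
        for z in(95,110,125,134,138,142,150):
            P=np.r_[np.array([x,y])+n*s*.001*(1 if z>110 else .6),z*.001];q=px(b,P)[0]
            pts[k,z]=int(d[int(q[1])-1:int(q[1])+2,int(q[0])-1:int(q[0])+2].mean()*100)
    print(pts)
    m=np.argwhere(d[190:320,120:280]);print("diff bbox uv",m.min(0)[::-1]+[120,190],m.max(0)[::-1]+[120,190],len(m))
    print("expected: handle tops",px(b,[np.r_[np.array([x,y])+n*s+u*e,.138] for s in(.025,-.025) for e in(-.012,.012)]).round(1).tolist(),"coil",px(b,[x,y,.082]).round(1))
    np.save("d.npy",d)
E
python3 -c "
from chk import *
chk(.5022,.2357)"
```

```text
{('L', 95): 100, ('L', 110): 88, ('L', 125): 100, ('L', 134): 77, ('L', 138): 88, ('L', 142): 22, ('L', 150): 0, ('R', 95): 100, ('R', 110): 100, ('R', 125): 77, ('R', 134): 66, ('R', 138): 0, ('R', 142): 0, ('R', 150): 0}
diff bbox uv [124 190] [279 319] 2961
expected: handle tops [[158.1, 233.4], [147.5, 229.1], [181.5, 221.4], [171.1, 217.5]] coil [[167.9 255.1]]
```

The image difference ends at the handle-top height expected for a fully seated, upright clip (134 mm). Now clip 1.

Call:
send_rows(
  steps=[
    {"dp": [-4,30,0],"roll": 0.16,"jaw": 100},
    {"dp": [-9,70,0],"roll": 0.32,"jaw": 100},
    {"dp": [-14,110,0],"roll": 0.48,"jaw": 100},
    {"dp": [-19,150,0],"roll": 0.64,"jaw": 100},
    {"dp": [-24,190,0],"roll": 0.8,"jaw": 100},
  ],
  newtons=12,
)

```text
time_s: 23.25
tcp_pos: [0.4929, 0.043, 0.2235]
eef_rot: [179.9, 0.0, -41.4]
contact_force: [0.8, 0.4, 0.7]
gripper_width: 0.0879
gripper_force: 0.0
```

Call:
send_rows(
  steps=[
    {"dp": [26,33,7],"roll": 0.16,"jaw": 100},
    {"dp": [52,66,14],"roll": 0.32,"jaw": 100},
    {"dp": [76,96,21],"roll": 0.48,"jaw": 100},
    {"dp": [100,126,28],"roll": 0.64,"jaw": 100},
    {"dp": [119,150,35],"roll": 0.79,"jaw": 100},
  ],
)

```text
time_s: 23.88
tcp_pos: [0.4838, -0.1482, 0.1882]
eef_rot: [179.9, 0.0, -86.7]
contact_force: [0.4, 0.7, -0.3]
gripper_width: 0.0877
gripper_force: 0.0
```

Call:
send_rows(
  steps=[
    {"dp": [0,0,0],"roll": 0,"jaw": 100},
    {"dp": [0,0,0],"roll": 0,"jaw": 100},
    {"dp": [0,0,36],"roll": 0,"jaw": 100},
    {"dp": [0,0,72],"roll": 0,"jaw": 100},
    {"dp": [0,0,72],"roll": 0,"jaw": 100},
  ],
)

```text
time_s: 24.5
tcp_pos: [0.4829, -0.1461, 0.1156]
eef_rot: [179.7, 0.0, -86.3]
contact_force: [-0.4, -0.1, -0.1]
gripper_width: 0.0877
gripper_force: 0.0
```

Call:
send_rows(
  steps=[
    {"dp": [0,0,0],"roll": 0,"jaw": 35},
    {"dp": [0,0,0],"roll": 0,"jaw": 35},
    {"dp": [0,0,0],"roll": 0,"jaw": 35},
    {"dp": [0,0,0],"roll": 0,"jaw": 35},
    {"dp": [0,0,0],"roll": 0,"jaw": 35},
  ],
  newtons=12,
)

```text
time_s: 25.12
tcp_pos: [0.4861, -0.1471, 0.1191]
eef_rot: [-179.8, -0.0, -86.3]
contact_force: [-0.2, 1.6, 9.5]
gripper_width: 0.0502
gripper_force: 12.0
```

Call:
send_rows(
  steps=[
    {"dp": [0,0,0],"roll": 0,"jaw": 35},
    {"dp": [0,0,0],"roll": 0,"jaw": 35},
    {"dp": [0,0,0],"roll": 0,"jaw": 35},
  ],
)

```text
time_s: 25.5
tcp_pos: [0.4861, -0.1471, 0.1192]
eef_rot: [-179.8, -0.0, -86.4]
contact_force: [-1.4, 1.3, 9.2]
gripper_width: 0.0501
gripper_force: 12.0
```

Clip 1 is sound too. I'll place it on the bar 60 mm from clip 2.

```bash
python3 -c "
from p import *
plan((485,-146.7,240,-86.4),(464,42,240,-41),(442,230.5,240,4.7))"
```

```text
dp [  -0.   -0. -122.] roll -0.0 -> [ 484.9 -146.7  240.   -86.4]
dp [-190.    9.   -0.] roll -0.79 -> [464.   42.3 240.  -41.1]
dp [-140. -127.   -0.] roll -0.8 -> [442.1 230.1 240.    4.7]
```

Call:
send_rows(
  steps=[
    {"dp": [0,0,0],"roll": 0,"jaw": 35},
    {"dp": [0,0,0],"roll": 0,"jaw": 35},
    {"dp": [0,0,0],"roll": 0,"jaw": 35},
    {"dp": [0,0,0],"roll": 0,"jaw": 35},
  ],
  newtons=34,
)

```text
time_s: 26.0
tcp_pos: [0.4873, -0.1474, 0.1213]
eef_rot: [-179.7, -0.1, -86.3]
contact_force: [-4.0, 2.5, 26.5]
gripper_width: 0.0376
gripper_force: 34.0
```

Call:
send_rows(
  steps=[
    {"dp": [0,0,-20],"roll": 0,"jaw": 35},
    {"dp": [0,0,-60],"roll": 0,"jaw": 35},
    {"dp": [0,0,-105],"roll": 0,"jaw": 35},
    {"dp": [0,0,-122],"roll": 0,"jaw": 35},
  ],
)

```text
time_s: 26.5
tcp_pos: [0.4853, -0.147, 0.2424]
eef_rot: [-179.8, -0.0, -86.4]
contact_force: [-0.4, 0.9, -1.6]
gripper_width: 0.0376
gripper_force: 34.0
```

Call:
send_rows(
  steps=[
    {"dp": [-30,1,0],"roll": -0.15,"jaw": 35},
    {"dp": [-70,3,0],"roll": -0.31,"jaw": 35},
    {"dp": [-110,5,0],"roll": -0.47,"jaw": 35},
    {"dp": [-150,7,0],"roll": -0.63,"jaw": 35},
    {"dp": [-190,9,0],"roll": -0.79,"jaw": 35},
  ],
)

```text
time_s: 27.12
tcp_pos: [0.463, 0.0432, 0.2396]
eef_rot: [180.0, 0.0, -40.8]
contact_force: [0.7, 0.3, -0.4]
gripper_width: 0.0379
gripper_force: 34.0
```

Call:
send_rows(
  steps=[
    {"dp": [-30,-27,0],"roll": -0.16,"jaw": 35},
    {"dp": [-60,-54,0],"roll": -0.32,"jaw": 35},
    {"dp": [-90,-81,0],"roll": -0.48,"jaw": 35},
    {"dp": [-117,-106,0],"roll": -0.64,"jaw": 35},
    {"dp": [-140,-127,0],"roll": -0.8,"jaw": 35},
  ],
)

```text
time_s: 27.75
tcp_pos: [0.4412, 0.231, 0.2395]
eef_rot: [180.0, 0.0, 5.0]
contact_force: [0.2, -0.4, -0.8]
gripper_width: 0.0377
gripper_force: 34.0
```

Call:
send_rows(
  steps=[
    {"dp": [0,0,0],"roll": 0,"jaw": 35},
    {"dp": [0,0,0],"roll": 0,"jaw": 35},
    {"dp": [0,0,40],"roll": 0,"jaw": 35},
    {"dp": [0,0,80],"roll": 0,"jaw": 35},
    {"dp": [0,0,80],"roll": 0,"jaw": 35},
  ],
)

```text
time_s: 28.38
tcp_pos: [0.4403, 0.2275, 0.1574]
eef_rot: [179.8, 0.3, 4.6]
contact_force: [0.4, -0.1, -0.6]
gripper_width: 0.0376
gripper_force: 34.0
```

Call:
send_rows(
  steps=[
    {"dp": [0,0,12],"roll": 0,"jaw": 35},
    {"dp": [0,0,24],"roll": 0,"jaw": 35},
    {"dp": [0,0,36],"roll": 0,"jaw": 35},
    {"dp": [0,0,38],"roll": 0,"jaw": 35},
    {"dp": [0,0,38],"roll": 0,"jaw": 35},
  ],
)

```text
time_s: 29.0
tcp_pos: [0.4418, 0.23, 0.1216]
eef_rot: [180.0, 0.0, 4.7]
contact_force: [-0.1, 0.2, -1.7]
gripper_width: 0.0374
gripper_force: 34.0
```

Call:
send_rows(
  steps=[
    {"dp": [0,0,2],"roll": 0,"jaw": 35},
    {"dp": [0,0,5],"roll": 0,"jaw": 35},
    {"dp": [0,0,7],"roll": 0,"jaw": 35},
    {"dp": [0,0,7],"roll": 0,"jaw": 35},
  ],
)

```text
time_s: 29.5
tcp_pos: [0.4432, 0.2307, 0.1174]
eef_rot: [-179.9, -0.2, 4.8]
contact_force: [-5.7, -3.4, 23.9]
gripper_width: 0.0378
gripper_force: 34.0
```

Call:
send_rows(
  steps=[
    {"dp": [0,0,0],"roll": 0,"jaw": 100},
    {"dp": [0,0,0],"roll": 0,"jaw": 100},
    {"dp": [0,0,0],"roll": 0,"jaw": 100},
    {"dp": [0,0,0],"roll": 0,"jaw": 100},
    {"dp": [0,0,0],"roll": 0,"jaw": 100},
  ],
)

```text
time_s: 30.12
tcp_pos: [0.4418, 0.23, 0.1145]
eef_rot: [180.0, 0.0, 4.7]
contact_force: [1.3, 0.3, -0.6]
gripper_width: 0.082
gripper_force: 0.0
```

Call:
send_rows(
  steps=[
    {"dp": [0,0,-30],"roll": 0,"jaw": 100},
    {"dp": [0,0,-70],"roll": 0,"jaw": 100},
    {"dp": [0,0,-120],"roll": 0,"jaw": 100},
    {"dp": [0,0,-150],"roll": 0,"jaw": 100},
    {"dp": [0,0,-150],"roll": 0,"jaw": 100},
  ],
)

```text
time_s: 30.75
tcp_pos: [0.4427, 0.2308, 0.2672]
eef_rot: [-179.8, -0.2, 4.7]
contact_force: [-0.5, -0.2, -0.7]
gripper_width: 0.0875
gripper_force: 0.0
```

```bash
python3 -c "
from chk import *
chk(.4420,.2302);chk(.5022,.2357)
c=r.capture('top');cv2.imwrite('pics/end_top.png',c['image'])
d=np.abs(c['image'].astype(int)-pickle.load(open('c0.pkl','rb'))['top']['image']).sum(2)>70
for n,(u0,u1,v0,v1) in dict(pen=(220,282,168,180),card=(303,336,168,184),card2=(318,350,125,150),rack=(335,435,185,215)).items(): print(n,d[v0:v1,u0:u1].mean().round(2))
"
```

```text
{('L', 95): 100, ('L', 110): 100, ('L', 125): 100, ('L', 134): 88, ('L', 138): 44, ('L', 142): 100, ('L', 150): 100, ('R', 95): 77, ('R', 110): 100, ('R', 125): 100, ('R', 134): 44, ('R', 138): 0, ('R', 142): 0, ('R', 150): 0}
diff bbox uv [135 213] [279 319] 3192
expected: handle tops [[186.8, 244.8], [175.2, 240.1], [209.7, 231.7], [198.3, 227.4]] coil [[195.  266.7]]
{('L', 95): 100, ('L', 110): 100, ('L', 125): 100, ('L', 134): 88, ('L', 138): 88, ('L', 142): 22, ('L', 150): 0, ('R', 95): 100, ('R', 110): 100, ('R', 125): 77, ('R', 134): 77, ('R', 138): 0, ('R', 142): 0, ('R', 150): 0}
diff bbox uv [135 213] [279 319] 3192
expected: handle tops [[158.1, 233.4], [147.5, 229.1], [181.5, 221.4], [171.1, 217.5]] coil [[167.9 255.1]]
pen 0.0
card 0.0
card2 0.0
rack 0.42
```

Both sound clips match a seated, upright outline, and the pen and card areas are unchanged. The arm is clear, so I'll hand in.

```bash
python3 -c "
from plant import r
print(r.close_job())"
```

```text
the job is handed in; nothing more can be done
None
```

The job is handed in at about 31 s: the two sound clips (12 N barely moved them) are clamped upright and fully down on the clip bar, the two tired ones (12 N took them to the stop) lie in the scrap tray, and the pen and card areas look unchanged; the judge's verdict isn't shown.

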